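Start the rotor hand nut on its stud

TASK

Put the large wing nut on the stud in the middle of the rotor and start its thread: it will not catch by turning it forward straight away, so turn it backwards (anticlockwise seen from above), letting it hang free, until it drops in, then turn it forwards (clockwise) as far as it goes without forcing. Let go, and leave the small nut, the bottle and the beaker where they are.

Things in the scene. Friction and masses are not known exactly. Their poses are not given: they have to be found in the camera images.
- nut_centre (a point): Centre of the large wing nut (dark metal, 0.15 to 0.31 kg, 72 mm tall, standing flange down), on its axis 36 mm above the underside. Up to 4 mm: round flange, 54 mm wide; to 44 mm: round body, 45 mm wide, closed on top; from 44 to 72 mm: one upright wing across the middle, 76 mm long along the nut's x axis, 16 mm thick along its y axis. z up.
- nut: The same large nut; this point is the centre of its underside. The bore, open below, is 33 mm wide, with three small lugs at its mouth and a guide ring 16 mm up, which leave a 21 mm round hole for the stud. It may be put on the stud at any yaw. It drops into the thread by its own weight only when not gripped: turn it for example with the fingers loosely astride the wing.
- small_nut_centre (a point): Centre of the small wing nut: same shape, 40 mm tall, body 28 mm wide, wing 46 mm long. It belongs to another rotor and does not fit this stud; leave it alone.
- stud_top (a point): Tip of the fixed upright steel stud at the centre of the rotor, 128 mm above the bench. Cone tip 8 mm wide, growing to 18 mm at 7 mm below; then an 18 mm post, then the 30 mm wide thread head from 27 mm below. The rotor does not turn; it is an aluminium disc 180 mm wide, 67 mm high, blue tube caps to 80 mm, hub 60 mm wide to 85 mm, on a white 200 mm square stand.
- thread_top (a point): On the stud's axis at the top of the thread head, 27 mm below the tip. Coarse right-hand thread, three starts at an unknown angle. Height of the nut's underside over this point: unstarted 0 mm (+3 on the three small teeth that block forward turning on top); dropped in -9 mm, after at most 130 degrees backwards; -12 mm at the firm end, 70 to 90 degrees forward from there.
- reagent_mid (a point): Middle of a brown bottle standing at the left, 70 mm wide and 145 mm tall; leave it alone.
- beaker_rim (a point): Centre of the mouth of a glass beaker standing at the left, 68 mm wide and 85 mm tall; leave it alone.
Not all that is in view belongs to the job. Leave any blue look-alike of the nut alone.

How it is judged:
By the outcome, as a careful person would: the job done as asked, in the order asked, and still so for the second after the job is handed in, with the robot touching nothing.
It also fails if it takes over 64 s, if anything falls off the work surface, if the arm or the gripper's body presses on something with over 40 N, if the wrist force passes 120 N, or if a joint passes its speed limit or range.

ROBOT

A 7-joint arm with a two-finger parallel gripper is mounted at the origin on the work surface. World frame = base frame: x ahead of the robot, y to its left, z up, the work surface at z = 0. Lengths are in m, angles in rad, forces in N, time in s.
With the tool pointing down it reaches from about 0.4 to 0.85 m from the base axis. Payload 4.5 kg.
Tool frame: the origin (TCP) lies on the mounting face of the last link; the fingertips stand ahead of it and the grasp point (between the pads) lies 155 mm ahead of it (env.finger_overhang is the y of the fingertips in the tool frame, in m); y points along the fingers, z is the direction in which the jaws open and shut, and the axes are right-handed (so a half turn about y gives the same grasp; the last joint's range is limited). The gripper opens to 85 mm and grips with 20 to 120 N. Pads are 22 mm wide; open, the fingers measure 114 mm over their backs; the gripper's body (76 mm by 85 mm) begins 54 mm behind the grasp point. The pads swing forward as they close: fully open they stand 13 mm farther back than shut.
Start: joints at [-1.164, 0.689, -0.195, 1.565, 0.157, 0.902, -0.215], TCP at [0.228, 0.582, 0.405] pointing down, gripper open.
Joint ranges: [-3.01, 3.01], [-0.46, 2.08], [-1.47, 1.51], [0.13, 2.56], [-1, 4.14], [0.04, 2.09], [-2.66, 2.66]. Speed limits (rad/s): [2.57, 2.57, 3.14, 3.14, 3.14, 3.14, 3.14].

INTERFACE

Orientations are given as a rotation vector (axis times angle).
In Python, from workcell import env, read_camera, get_calibration gives the robot as it stands.
- The arm moves only by the tool apply_moves, never from a script. Its argument "series" is a list of rows, each an object with "dp": the shift along the tool's x, y, z in mm, a list of three; "angular": the turn, a rotation vector about the tool's x, y, z in degrees, a list of three. In form: [{"dp": [tx, ty, tz], "angular": [rx, ry, rz]}, ...]. A call has 1 to 12 rows; each row is the pose to reach, as a shift and turn from the pose commanded when the call began, along the tool's axes at that moment; what a row does not reach only later rows make up. A row lasts 1/12 s, in which the tool goes at most 41.7 mm and 7.16 degrees, less where a joint would pass 70% of its speed; a pose out of reach is approached as far as the arm can. A call with a gripper value outside its range is refused whole. "jaw" is the closure in counts, from 0 (fully open) to 255 (shut), set as the call begins (left out, the last holds). The fingers move at their own pace and stop on an object; the grip force is fixed at half the most. Time passes only in rows, so rows that repeat a pose let the fingers close. It gives the time, the measured TCP pose, the force and the opening at its end, in the units of the state.
- env.sense(): the state, without advancing time (a new reading comes with each control period).
- read_camera(name): name is "scene" or "top" or "wrist"; returns (picture, depth): 480x640x3 uint8, red, green, blue; 480x640 float32, m along the optical axis (not along the pixel's ray), 0 where there is no reading.
- get_calibration(name): a dict with "fx", "fy", "cx", "cy" (pixels), "dist" ([k1, k2, p1, p2, k3] as OpenCV has them; the pictures are not rectified), "R" (3x3) and "t" (3): a world point X has camera coordinates R X + t. Camera axes: x right, y down, z forward; pixel columns grow to the right and rows downward; lengths in m; the calibration is good to about 2 mm. A picture is of the moment at which its call begins: read the wrist's pose just before it. get_calibration takes no time and is no camera call; for the wrist camera it gives the pose at the moment of the call.
- env.job_done(): hands the job in, once; it reports no verdict.
The state is a dict: "time": time; "joints": joint angles; "dq": joint speeds; "joint_torque": joint torques, N m; "ee_pos": TCP position; "tcp_rot": TCP orientation; "ft_force": force on the tool from outside, world axes, zero at the start; "wrist_torque": the same for the moment, N m; "opening": finger opening in m.
Only numpy, scipy, OpenCV 4.12 (cv2) and the standard library are available. Lean on these libraries where they do the work, as an engineer would, in place of code of your own. Each camera call takes 0.05 s, during which the arm holds its last target.

## Working session

There is one attempt and no reset: what is moved stays moved. The work goes in short steps, Python scripts to look and compute and a tool call to move; the robot and the scene stay as the last step left them, time stands still between calls to the robot, and variables do not carry over. Pictures are saved under pics/ and viewed, and the job is handed in when it is done.

Besides the shell and the picture viewer there is one more tool, called after ">>>" by a JSON object that holds its "name" and its "arguments", one argument or row to a line. apply_moves: Moves the arm, as the interface text tells. Its arguments: {"type":"object","properties":{"series":{"type":"array","items":{"type":"object","properties":{"dp":{"type":"array","items":{"type":"number"}},"angular":{"type":"array","items":{"type":"number"}}}}},"jaw":{"type":"number"}},"required":["series"]}

```bash
mkdir -p pics; ls; python3 - <<'E'
from workcell import env, read_camera, get_calibration
import cv2,numpy as np
print(env.sense(), env.finger_overhang)
for n in ["scene","top","wrist"]:
    c=get_calibration(n); p,d=read_camera(n)
    cv2.imwrite(f"pics/{n}0.png",p[:,:,::-1]); np.savez(f"{n}0.npz",p=p,d=d,**{k:np.array(v) for k,v in c.items()})
    print(n,c)
E
```

```text
pics
{'time': 0.0, 'joints': array([-1.16419936,  0.69000779, -0.19452255,  1.56638159,  0.15726925,
        0.90247698, -0.21512449]), 'dq': array([-0.0002562 ,  0.00188985,  0.00113416, -0.0013865 , -0.00056586,
        0.00049258,  0.0002384 ]), 'joint_torque': array([-1.81971254e-04, -5.39610350e+01, -1.26688711e+00, -1.58541548e+01,
        9.01201623e-03,  9.58111341e-03, -1.93623941e-05]), 'ee_pos': array([0.22753324, 0.58174625, 0.40385908]), 'tcp_rot': array([-1.55281371,  0.29271627, -0.29232682]), 'ft_force': array([-0.13334592, -0.31484485, -0.95487083]), 'wrist_torque': array([-0.04964881,  0.02010696, -0.00026358]), 'opening': 0.08522099175465393} 0.1734
scene {'fx': 515.3150670459933, 'fy': 515.3150670459933, 'cx': 328.20688185052046, 'cy': 240.14764556273667, 'dist': array([-0.04979352,  0.        ,  0.        ,  0.        ,  0.        ]), 'R': array([[ 0.77246297,  0.63480482, -0.01799449],
       [ 0.3636635 , -0.46539829, -0.8069407 ],
       [-0.52062445,  0.61678787, -0.59035829]]), 't': array([-0.41685956, -0.08690447,  1.25494885])}
top {'fx': 589.3602609590139, 'fy': 589.3602609590139, 'cx': 330.82768171729543, 'cy': 241.81174432420403, 'dist': array([-0.11737429,  0.        ,  0.        ,  0.        ,  0.        ]), 'R': array([[ 1.13801815e-01, -9.93503383e-01,  4.18065123e-04],
       [-9.71157240e-01, -1.11330881e-01, -2.10853147e-01],
       [ 2.09529858e-01,  2.35894638e-02, -9.77517660e-01]]), 't': array([-0.00619356,  0.52998387,  1.02867312])}
wrist {'fx': 332.6675145870487, 'fy': 332.6675145870487, 'cx': 319.0714501297905, 'cy': 236.35813571648634, 'dist': array([-0.06386479,  0.        ,  0.        ,  0.        ,  0.        ]), 'R': array([[ 0.36434361,  0.9312628 , -0.00182609],
       [ 0.88406116, -0.34525893,  0.31501132],
       [ 0.29272785, -0.11638674, -0.94908616]]), 't': array([-0.62387213, -0.04080696,  0.38116432])}
```

View pics/scene0.png

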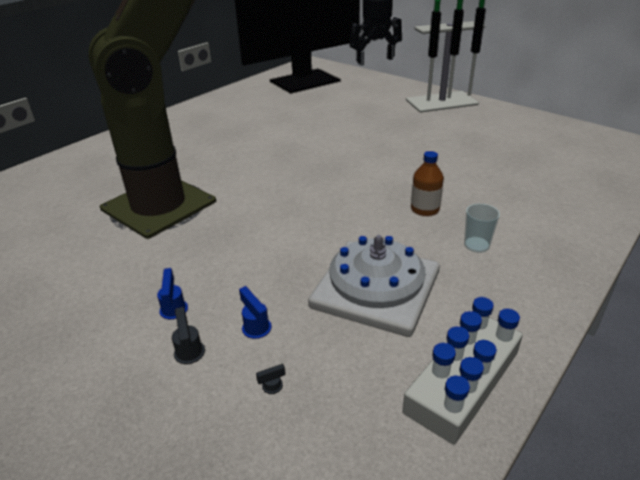

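View pics/top0.png

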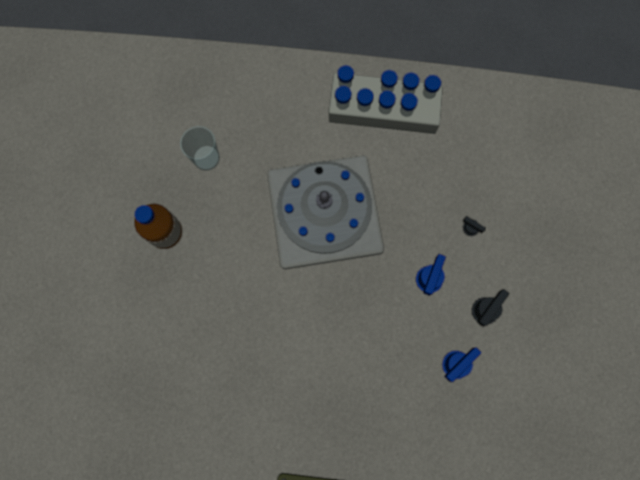

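View pics/wrist0.png

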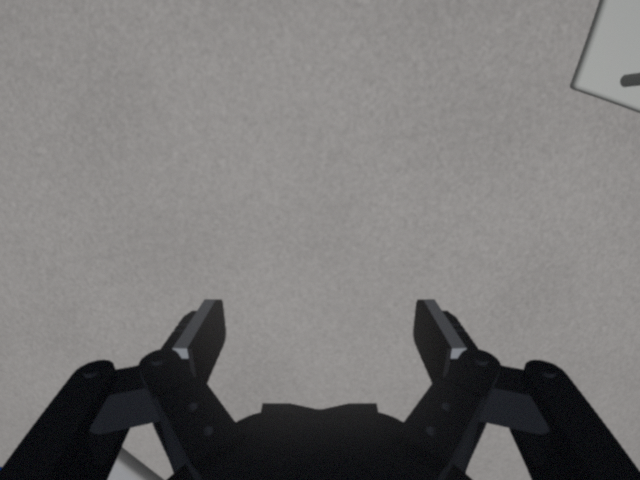

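The scene picture shows the large dark nut at about (187,338), the small one at (271,377) and the stud at (378,243). In the top picture the large nut is at about (490,308), the small one at (473,227) and the stud at (324,197).

```bash
cat > h.py <<'E'
import numpy as np, cv2
def load(n): return dict(np.load(n+".npz"))
def K(c): return np.array([[c['fx'],0,c['cx']],[0,c['fy'],c['cy']],[0,0,1.]])
def norm(c,px): return cv2.undistortPoints(np.array(px,float).reshape(-1,1,2),K(c),np.array(c['dist'])).reshape(-1,2)
def depthpts(c,px,z):
    n=norm(c,px); z=np.asarray(z); X=np.c_[n*z[:,None],z]; return (X-c['t'])@c['R']
def plane(c,px,h):
    n=norm(c,px); d=np.c_[n,np.ones(len(n))]@c['R']; o=-c['R'].T@c['t']; s=(h-o[2])/d[:,2]; return o+s[:,None]*d
def proj(c,X):
    r,_=cv2.Rodrigues(np.array(c['R'])); return cv2.projectPoints(np.array(X,float).reshape(-1,1,3),r,np.array(c['t'],float),K(c),np.array(c['dist']))[0].reshape(-1,2)
def cloud(c,u0,u1,v0,v1):
    v,u=np.mgrid[v0:v1,u0:u1]; z=c['d'][v0:v1,u0:u1].ravel(); m=z>0
    px=np.c_[u.ravel(),v.ravel()][m]; return depthpts(c,px,z[m]),c['p'][px[:,1],px[:,0]].astype(int),px
E
python3 - <<'E'
from h import *
for n,box,sb in [("top0",(465,520,280,335),(300,350,175,220)),("scene0",(160,215,300,370),(355,402,225,265))]:
    c=load(n)
    X,col,px=cloud(c,*box)
    dark=(col.max(1)<75)&(X[:,2]>0.005)
    w=X[(X[:,2]>0.060)&(X[:,2]<.085)&(col.max(1)<110)]
    print(n,"bench z",np.median(X[:,2]),"wing n",len(w),"mean",w.mean(0),"zmax",np.percentile(X[:,2],99))
    xy=w[:,:2]-w[:,:2].mean(0); e,V=np.linalg.eigh(xy.T@xy); a=V[:,1]; s=xy@a; s2=xy@V[:,0]
    print(" axis deg",np.degrees(np.arctan2(a[1],a[0]))%180,"ext",s.min(),s.max(),s2.min(),s2.max(),"mid",w[:,:2].mean(0)+a*(s.min()+s.max())/2)
    b=X[(col.max(1)<75)&(X[:,2]>.012)&(X[:,2]<.06)]; print(" body mean",b.mean(0),b.min(0),b.max(0))
    X,col,px=cloud(c,*sb)
    for lo,hi in [(.06,.07),(.08,.09),(.095,.105),(.105,.14)]:
        m=(X[:,2]>lo)&(X[:,2]<hi); print(" stud",lo,m.sum(),X[m].mean(0) if m.any() else 0, X[m].max(0) if m.any() else 0, px[m].mean(0) if m.any() else 0)
    im=cv2.resize(c['p'][box[2]:box[3],box[0]:box[1],::-1],None,fx=7,fy=7,interpolation=2)
    im2=cv2.resize(c['p'][sb[2]:sb[3],sb[0]:sb[1],::-1],None,fx=7,fy=7,interpolation=2)
    h=max(im.shape[0],im2.shape[0]); f=lambda a:cv2.copyMakeBorder(a,0,h-a.shape[0],0,0,0)
    cv2.imwrite(f"pics/{n}crop.png",np.hstack([f(im),f(im2)]))
E
```

```text
top0 bench z 0.0009186735339464336 wing n 381 mean [ 0.4380193  -0.24996753  0.07067022] zmax 0.07446492096816891
 axis deg 148.36796914370157 ext -0.03898008809321957 0.036221410697411735 -0.007431671617798094 0.008816410973345776 mid [ 0.43919372 -0.25069094]
 body mean [ 0.43904887 -0.2435526   0.04165366] [ 0.40470459 -0.27182632  0.01235   ] [ 0.47136719 -0.2261944   0.0597311 ]
 stud 0.06 713 [0.6237446  0.07614852 0.0669703 ] [0.654419   0.12571275 0.06999648] [325.01963534 189.03786816]
 stud 0.08 818 [0.59401604 0.07459878 0.08435056] [0.65126608 0.1102977  0.08998664] [323.86552567 201.76405868]
 stud 0.095 90 [0.59207181 0.07489461 0.10081976] [0.61077857 0.08945878 0.1046042 ] [323.47777778 200.2       ]
 stud 0.105 103 [0.59353612 0.07475219 0.12141692] [0.60419031 0.08331815 0.130503  ] [323.51456311 196.12621359]
scene0 bench z 0.0011123881811556735 wing n 353 mean [ 0.44651479 -0.25451413  0.07070283] zmax 0.07298246565883373
 axis deg 148.1631006358261 ext -0.032827913324231406 0.044416989362531634 -0.007085326488012052 0.007851965310130769 mid [ 0.44159202 -0.2514575 ]
 body mean [ 0.42176011 -0.24473461  0.03421034] [ 0.32971606 -0.27640033  0.01201255] [ 0.47714805 -0.18838496  0.05997147]
 stud 0.06 325 [0.57283612 0.11517511 0.06661619] [0.63418622 0.15542897 0.069884  ] [379.08923077 247.53538462]
 stud 0.08 441 [0.59946032 0.07065414 0.08414294] [0.63105307 0.14310646 0.08981304] [377.44217687 256.90249433]
 stud 0.095 112 [0.60014387 0.0706488  0.09993445] [0.6129168  0.09072041 0.10470357] [378.08928571 250.0625    ]
 stud 0.105 123 [0.59999874 0.07066826 0.11796777] [0.60629141 0.08063108 0.12900015] [378.42276423 241.94308943]
```

```bash
python3 - <<'E'
import cv2,numpy as np
a=cv2.imread("pics/top0crop.png");b=cv2.imread("pics/scene0crop.png");w=max(a.shape[1],b.shape[1])
f=lambda i:cv2.copyMakeBorder(i,0,0,0,w-i.shape[1],0)
o=np.vstack([f(a),f(b)]);print(o.shape);s=min(1,600/o.shape[0]);cv2.imwrite("pics/crops.png",cv2.resize(o,None,fx=s,fy=s))
E
```

```text
(875, 735, 3)
```

View pics/crops.png

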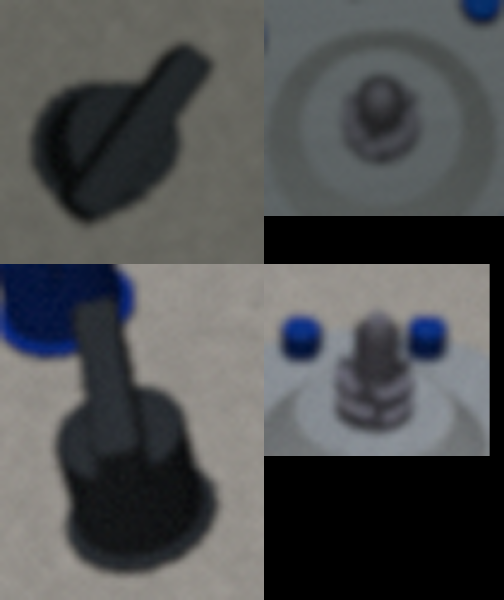

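The crops show the large nut standing flange down with its wing running up and to the right. The stud has three bright thread teeth under its post. Next I'll work out the tool axes and the move that puts the wrist camera over the stud.

```bash
cat > m.py <<'E'
import numpy as np
from scipy.spatial.transform import Rotation as Ro
from workcell import env
def st():
    s=env.sense(); return s,np.array(s['ee_pos']),Ro.from_rotvec(s['tcp_rot'])
def plan(tx,ty,tz,yaw=None):
    """shift (mm) and turn (deg) in tool axes to reach TCP (m), tool y down, jaw axis (z) at yaw deg (mod 180)"""
    s,p,R=st(); M=R.as_matrix(); dp=M.T@(np.array([tx,ty,tz])-p)*1000
    cur=np.degrees(np.arctan2(M[1,2],M[0,2]))
    print("time",s['time'],"p",p.round(4),"jaw yaw",cur.round(2),"y axis",M[:,1].round(4),"j",s['joints'].round(3))
    print(" dp",dp.round(1))
    if yaw is not None:
        d=(yaw-cur+90)%180-90
        for a in (d,d-180*np.sign(d)):
            t=np.radians(cur+a); z=np.array([np.cos(t),np.sin(t),0]);y=np.array([0,0,-1.]);x=np.cross(y,z)
            T=Ro.from_matrix(np.c_[x,y,z]); print(" turn world",a.round(2),"rotvec tool deg",np.degrees((R.inv()*T).as_rotvec()).round(2))
E
python3 - <<'E'
from m import *
s,p,R=st(); print(R.as_matrix().round(4))
from workcell import get_calibration
c=get_calibration("wrist"); C=-c['R'].T@c['t']; M=R.as_matrix()
print("cam in tool",M.T@(C-p),"cam axes in tool\n",(M.T@c['R'].T).round(4))
plan(.56,.10,.42,90); plan(.45,-.24,.36,58.3); plan(.44,-.251,.36,58.3)
E
```

```text
[[ 9.313e-01 -4.000e-04  3.641e-01]
 [-3.641e-01 -1.300e-03  9.313e-01]
 [ 1.000e-04 -1.000e+00 -1.400e-03]]
cam in tool [-8.12912469e-02  3.04765171e-02 -8.75785989e-05] cam axes in tool
 [[ 2.000e-04  9.491e-01  3.149e-01]
 [ 2.000e-04 -3.149e-01  9.491e-01]
 [ 1.000e+00 -2.000e-04 -2.000e-04]]
time 0.15 p [0.2276 0.5818 0.4041] jaw yaw 68.65 y axis [-4.0e-04 -1.3e-03 -1.0e+00] j [-1.164  0.69  -0.195  1.566  0.157  0.903 -0.215]
 dp [ 485.1  -15.4 -327.7]
 turn world 21.35 rotvec tool deg [ 8.000e-02 -2.135e+01 -1.000e-02]
 turn world -158.65 rotvec tool deg [1.0000e-02 1.5865e+02 1.1000e-01]
time 0.15 p [0.2276 0.5818 0.4041] jaw yaw 68.65 y axis [-4.0e-04 -1.3e-03 -1.0e+00] j [-1.164  0.69  -0.195  1.566  0.157  0.903 -0.215]
 dp [ 506.4   45.1 -684.4]
 turn world -10.35 rotvec tool deg [8.000e-02 1.035e+01 1.000e-02]
 turn world 169.65 rotvec tool deg [ 2.0000e-02 -1.6965e+02 -1.2000e-01]
time 0.15 p [0.2276 0.5818 0.4041] jaw yaw 68.65 y axis [-4.0e-04 -1.3e-03 -1.0e+00] j [-1.164  0.69  -0.195  1.566  0.157  0.903 -0.215]
 dp [ 501.1   45.1 -698.2]
 turn world -10.35 rotvec tool deg [8.000e-02 1.035e+01 1.000e-02]
 turn world 169.65 rotvec tool deg [ 2.0000e-02 -1.6965e+02 -1.2000e-01]
```

>>> {"name": "apply_moves", "arguments": {
  "series": [
    {"dp": [470, -10, -320], "angular": [0, 0, 0]},
    {"dp": [470, -10, -320], "angular": [0, 0, 0]},
    {"dp": [470, -10, -320], "angular": [0, 0, 0]},
    {"dp": [470, -10, -320], "angular": [0, 0, 0]},
    {"dp": [470, -10, -320], "angular": [0, 0, 0]},
    {"dp": [470, -10, -320], "angular": [0, 0, 0]},
    {"dp": [470, -10, -320], "angular": [0, 0, 0]},
    {"dp": [470, -10, -320], "angular": [0, 0, 0]},
    {"dp": [470, -10, -320], "angular": [0, 0, 0]},
    {"dp": [470, -10, -320], "angular": [0, 0, 0]},
    {"dp": [470, -10, -320], "angular": [0, 0, 0]},
    {"dp": [470, -10, -320], "angular": [0, 0, 0]}
  ],
  "jaw": 120
}}

```text
time: 1.15
ee_pos: [0.5108, 0.1676, 0.4134]
tcp_rot: [-1.551, 0.293, -0.292]
ft_force: [0.8, 1.1, -0.3]
opening: 0.0453
```

```bash
python3 - <<'E'
from m import *
plan(.535,.11,.42); plan(.45,-.24,.37,58.3)
E
```

```text
time 1.15 p [0.5108 0.1676 0.4134] jaw yaw 68.64 y axis [-3.e-04 -1.e-04 -1.e+00] j [-0.244  0.567 -0.255  1.818  0.194  0.781  0.599]
 dp [ 43.5  -6.6 -44.8]
time 1.15 p [0.5108 0.1676 0.4134] jaw yaw 68.64 y axis [-3.e-04 -1.e-04 -1.e+00] j [-0.244  0.567 -0.255  1.818  0.194  0.781  0.599]
 dp [  91.8   43.5 -401.7]
 turn world -10.34 rotvec tool deg [ 1.000e-02  1.034e+01 -2.000e-02]
 turn world 169.66 rotvec tool deg [-2.0000e-02 -1.6966e+02 -2.0000e-02]
```

>>> {"name": "apply_moves", "arguments": {
  "series": [
    {"dp": [45, -5, -45], "angular": [0, 0, 0]},
    {"dp": [45, -5, -45], "angular": [0, 0, 0]},
    {"dp": [45, -5, -45], "angular": [0, 0, 0]},
    {"dp": [45, -5, -45], "angular": [0, 0, 0]}
  ]
}}

```text
time: 1.48
ee_pos: [0.536, 0.1094, 0.4182]
tcp_rot: [-1.551, 0.296, -0.296]
ft_force: [-0.6, 1.2, 0.1]
opening: 0.0448
```

```bash
cat > look.py <<'E'
import sys
from workcell import env, read_camera, get_calibration
import cv2,numpy as np
def look(n,name):
    c=get_calibration(n); p,d=read_camera(n)
    cv2.imwrite(f"pics/{name}.png",p[:,:,::-1]); np.savez(f"{name}.npz",p=p,d=d,**{k:np.array(v) for k,v in c.items()})
if __name__=="__main__": look(sys.argv[1],sys.argv[2])
E
python3 look.py wrist w1; python3 - <<'E'
from m import *
from h import *
plan(.45,-.24,.37,58.3)
c=load("w1"); print(proj(c,[[.596,.073,.128],[.596,.073,.101]]))
E
```

```text
time 1.5333 p [0.5353 0.1114 0.4182] jaw yaw 68.61 y axis [-8.e-04  7.e-04 -1.e+00] j [-0.127  0.573 -0.263  1.785  0.195  0.809  0.713]
 dp [  48.8   48.  -358.3]
 turn world -10.31 rotvec tool deg [-0.02 10.31 -0.06]
 turn world 169.69 rotvec tool deg [-9.0000e-02 -1.6969e+02  3.0000e-02]
[[306.05801224 305.33473055]
 [307.10648014 291.03883387]]
```

View pics/w1.png

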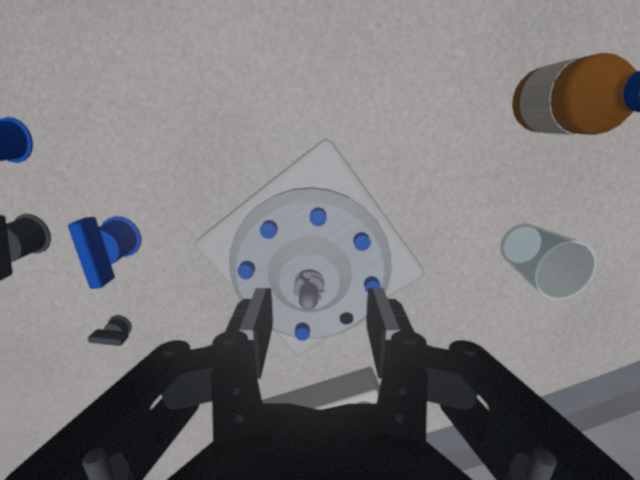

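The stud tip is at about (308,306), against a prediction of (306,305). The tube caps ring it, the small nut is at (110,330) and the large nut is at the left edge. I'll refine the stud and move on.

```bash
python3 - <<'E'
from m import *
from h import *
c=load("w1")
X,col,px=cloud(c,285,335,260,320)
for lo,hi in [(.08,.09),(.1,.107),(.107,.14),(.12,.14)]:
    m=(X[:,2]>lo)&(X[:,2]<hi)&(np.hypot(X[:,0]-.596,X[:,1]-.073)<.02); print(lo,m.sum(),X[m].mean(0),X[m].min(0),X[m].max(0))
print(plane(c,[[308,306]],.125))
# tube caps: blue blobs, ring centre at z=.080 in each view
for n in ["w1","top0","scene0"]:
    c=load(n); hsv=cv2.cvtColor(c['p'],cv2.COLOR_RGB2HSV); m=cv2.inRange(hsv,(105,130,50),(130,255,255))
    k,l,s,ce=cv2.connectedComponentsWithStats(m)
    P=plane(c,ce[1:],.080); sel=(np.hypot(P[:,0]-.596,P[:,1]-.073)<.09)&(s[1:,4]<400)
    Q=P[sel][:,:2]
    A=np.c_[2*Q,np.ones(len(Q))]; sol=np.linalg.lstsq(A,(Q**2).sum(1),rcond=None)[0]
    print(n,len(Q),"ring centre",sol[:2],"r",np.sqrt(sol[2]+sol[0]**2+sol[1]**2), "res",np.hypot(*(Q-sol[:2]).T).round(4))
    print("  proj at ",proj(c,[[*sol[:2],.125]]))
plan(.45,-.24,.37,58.3)
E
```

```text
0.08 373 [0.58854646 0.07335508 0.08584109] [0.57613929 0.05310771 0.08292165] [0.61389736 0.09298733 0.08994746]
0.1 309 [0.59045011 0.07751436 0.10202598] [0.58038519 0.05994578 0.10006962] [0.60975599 0.09031328 0.10697148]
0.107 405 [0.59190811 0.07676842 0.12149231] [0.58617473 0.0665777  0.10710388] [0.60367855 0.08411948 0.12957995]
0.12 281 [0.5931333  0.07617837 0.12503008] [0.5862596  0.0665777  0.12000044] [0.60367855 0.0839243  0.12957995]
[[0.59883389 0.07359697 0.125     ]]
w1 6 ring centre [0.59366732 0.07521371] r 0.06537674600925641 res [0.0656 0.0652 0.0656 0.0652 0.0649 0.0657]
  proj at  [[307.48447489 300.6805793 ]]
top0 7 ring centre [0.59422991 0.07437073] r 0.06570053928769426 res [0.0658 0.0657 0.0656 0.0657 0.0657 0.0657 0.0657]
  proj at  [[323.75413408 195.19822274]]
scene0 7 ring centre [0.60005058 0.06894624] r 0.06533711547307061 res [0.0655 0.0653 0.0651 0.0653 0.0653 0.0655 0.0653]
  proj at  [[378.04557245 239.21897379]]
time 1.5333 p [0.5353 0.1114 0.4182] jaw yaw 68.61 y axis [-8.e-04  7.e-04 -1.e+00] j [-0.127  0.573 -0.263  1.785  0.195  0.809  0.713]
 dp [  48.8   48.  -358.3]
 turn world -10.31 rotvec tool deg [-0.02 10.31 -0.06]
 turn world 169.69 rotvec tool deg [-9.0000e-02 -1.6969e+02  3.0000e-02]
```

>>> {"name": "apply_moves", "arguments": {
  "series": [
    {"dp": [50, 20, -358], "angular": [0, 5, 0]},
    {"dp": [50, 20, -358], "angular": [0, 10.3, 0]},
    {"dp": [50, 20, -358], "angular": [0, 10.3, 0]},
    {"dp": [50, 20, -358], "angular": [0, 10.3, 0]},
    {"dp": [50, 20, -358], "angular": [0, 10.3, 0]},
    {"dp": [50, 20, -358], "angular": [0, 10.3, 0]},
    {"dp": [50, 20, -358], "angular": [0, 10.3, 0]},
    {"dp": [50, 20, -358], "angular": [0, 10.3, 0]},
    {"dp": [50, 20, -358], "angular": [0, 10.3, 0]},
    {"dp": [50, 20, -358], "angular": [0, 10.3, 0]},
    {"dp": [50, 20, -358], "angular": [0, 10.3, 0]},
    {"dp": [50, 20, -358], "angular": [0, 10.3, 0]}
  ]
}}

```text
time: 2.53
ee_pos: [0.4525, -0.2382, 0.3984]
tcp_rot: [-1.526, 0.43, -0.43]
ft_force: [-0.6, 0.4, -0.3]
opening: 0.0449
```

```bash
python3 look.py wrist w2; python3 - <<'E'
from m import *
from h import *
plan(.44,-.251,.37,58.3)
c=load("w2"); X,col,px=cloud(c,0,640,0,480)
near=(np.hypot(X[:,0]-.44,X[:,1]+.251)<.045)&(np.abs(col.max(1)-col.min(1))<25)
w=X[near&(X[:,2]>.066)&(X[:,2]<.08)]
import cv2
r=cv2.minAreaRect((w[:,:2]*1000).astype(np.float32)); print(len(w),w.mean(0),r)
print(proj(c,[[.44,-.251,.072]]))
E
```

```text
time 2.5833 p [ 0.4526 -0.2379  0.3985] jaw yaw 58.59 y axis [ 6.0e-04  1.7e-03 -1.0e+00] j [ 0.551  0.555 -0.246  1.91   0.198  0.7    1.211]
 dp [ -3.9  28.5 -17.8]
 turn world -0.29 rotvec tool deg [-0.1   0.29 -0.02]
 turn world 179.71 rotvec tool deg [-3.0000e-02 -1.7971e+02  1.5000e-01]
1391 [ 0.43758421 -0.24988948  0.07193858] ((439.0217590332031, -251.0006103515625), (16.034732818603516, 75.9268569946289), 58.42854309082031)
[[299.72996216 214.91361447]]
```

View pics/w2.png

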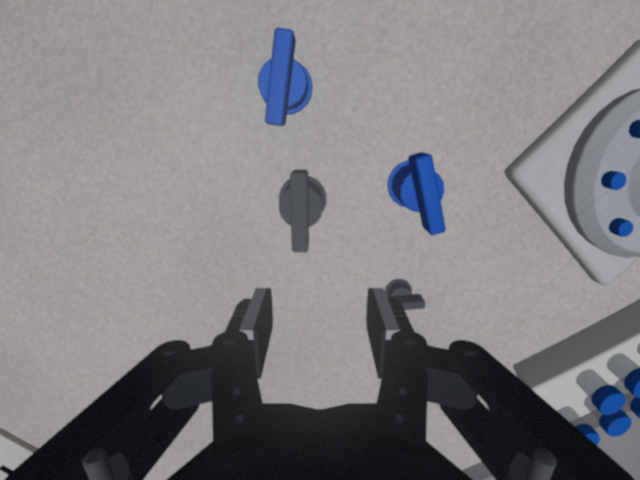

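The wing rectangle measures 16.0 × 75.9 mm, which matches the given size. Its centre is (0.439, -0.251) and the jaw yaw should be 58.4°. The picture shows the dark nut at (300,205) with a blue look-alike on each side. Descending.

>>> {"name": "apply_moves", "arguments": {
  "series": [
    {"dp": [-4.8, 30, -18.3], "angular": [0, 0.2, 0]},
    {"dp": [-4.8, 60, -18.3], "angular": [0, 0.2, 0]},
    {"dp": [-4.8, 90, -18.3], "angular": [0, 0.2, 0]},
    {"dp": [-4.8, 115, -18.3], "angular": [0, 0.2, 0]},
    {"dp": [-4.8, 125, -18.3], "angular": [0, 0.2, 0]},
    {"dp": [-4.8, 125, -18.3], "angular": [0, 0.2, 0]}
  ]
}}

```text
time: 3.08
ee_pos: [0.4383, -0.2513, 0.2717]
tcp_rot: [-1.525, 0.436, -0.429]
ft_force: [-0.4, 0.0, 1.0]
opening: 0.0451
```

```bash
python3 look.py wrist w3; python3 - <<'E'
from m import *
from h import *
plan(.439,-.251,.222,58.4)
c=load("w3"); X,col,px=cloud(c,0,640,0,480)
near=(np.hypot(X[:,0]-.44,X[:,1]+.251)<.045)&(np.abs(col.max(1)-col.min(1))<25)
w=X[near&(X[:,2]>.066)&(X[:,2]<.08)]
r=cv2.minAreaRect((w[:,:2]*1000).astype(np.float32)); print(len(w),w.mean(0),r)
E
```

```text
time 3.1333 p [ 0.4387 -0.2519  0.2732] jaw yaw 58.31 y axis [-0.0012  0.0014 -1.    ] j [ 0.525  0.755 -0.154  2.033  0.289  0.375  1.16 ]
 dp [-0.1 51.2  0.9]
 turn world 0.09 rotvec tool deg [-0.03 -0.09 -0.1 ]
 turn world -179.91 rotvec tool deg [ 1.6000e-01  1.7991e+02 -5.0000e-02]
3408 [ 0.43579824 -0.2492114   0.07196101] ((438.6083068847656, -250.9680633544922), (16.017635345458984, 75.25432586669922), 58.693607330322266)
```

View pics/w3.png

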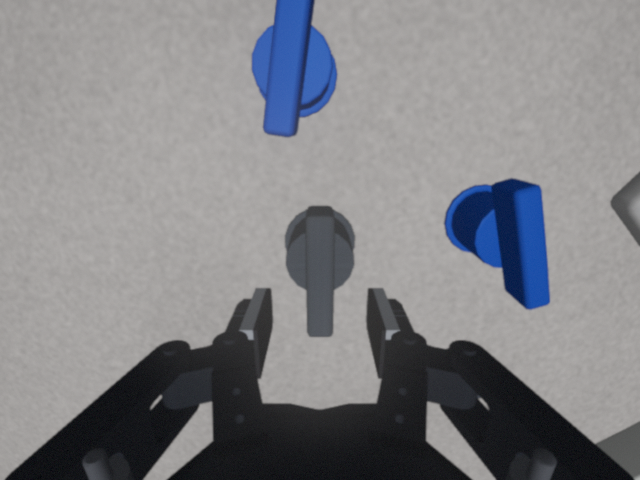

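The nut's wing is centred between the fingers, at about column 320. Descending 51 mm.

>>> {"name": "apply_moves", "arguments": {
  "series": [
    {"dp": [0, 25, 1], "angular": [0, 0, 0]},
    {"dp": [0, 45, 1], "angular": [0, 0, 0]},
    {"dp": [0, 51, 1], "angular": [0, 0, 0]},
    {"dp": [0, 51, 1], "angular": [0, 0, 0]}
  ]
}}

```text
time: 3.47
ee_pos: [0.439, -0.2521, 0.2226]
tcp_rot: [-1.526, 0.435, -0.435]
ft_force: [-0.4, 0.2, 1.3]
opening: 0.045
```

>>> {"name": "apply_moves", "arguments": {
  "series": [
    {"dp": [0, 0, 0]},
    {"dp": [0, 0, 0]},
    {"dp": [0, 0, 0]},
    {"dp": [0, 0, 0]},
    {"dp": [0, 0, 0]},
    {"dp": [0, 0, 0]}
  ],
  "jaw": 255
}}

```text
validation failed for argument at $.se...
```

```bash
python3 - <<'E'
from m import *
print(env.sense()['ft_force'],env.sense()['opening'])
plan(.595,.074,.375,58.4)
E
```

```text
[-0.43456001  0.16023832  1.32417006] 0.04500202820024499
time 3.4667 p [ 0.439  -0.2521  0.2226] jaw yaw 58.2 y axis [-2.e-04  4.e-04 -1.e+00] j [ 0.493  0.85  -0.104  2.052  0.314  0.254  1.136]
 dp [ -39.3 -152.3  359.4]
 turn world 0.2 rotvec tool deg [-0.01 -0.2  -0.02]
 turn world -179.8 rotvec tool deg [ 3.000e-02  1.798e+02 -2.000e-02]
```

>>> {"name": "apply_moves", "arguments": {
  "series": [
    {"dp": [-0.5, 0, 0.9], "angular": [0, 0, 0]},
    {"dp": [-0.5, 0, 0.9], "angular": [0, 0, 0]},
    {"dp": [-0.5, 0, 0.9], "angular": [0, 0, 0]},
    {"dp": [-0.5, 0, 0.9], "angular": [0, 0, 0]},
    {"dp": [-0.5, 0, 0.9], "angular": [0, 0, 0]},
    {"dp": [-0.5, 0, 0.9], "angular": [0, 0, 0]}
  ],
  "jaw": 255
}}

```text
time: 3.97
ee_pos: [0.4392, -0.2516, 0.224]
tcp_rot: [-1.527, 0.433, -0.438]
ft_force: [-0.0, 1.5, 6.2]
opening: 0.0143
```

The grip holds, with an opening of 14.3 mm. Lifting.

>>> {"name": "apply_moves", "arguments": {
  "series": [
    {"dp": [0, -30, 0], "angular": [0, 0, 0]},
    {"dp": [0, -65, 0], "angular": [0, 0, 0]},
    {"dp": [0, -100, 0], "angular": [0, 0, 0]},
    {"dp": [0, -135, 0], "angular": [0, 0, 0]},
    {"dp": [0, -165, 0], "angular": [0, 0, 0]},
    {"dp": [0, -180, 0], "angular": [0, 0, 0]},
    {"dp": [0, -180, 0], "angular": [0, 0, 0]}
  ]
}}

```text
time: 4.55
ee_pos: [0.4392, -0.2519, 0.4065]
tcp_rot: [-1.528, 0.43, -0.443]
ft_force: [0.9, 0.1, -2.2]
opening: 0.0148
```

```bash
python3 look.py wrist w4; python3 - <<'E'
from m import *
print(env.sense()['ft_force'],env.sense()['opening'])
plan(.595,.074,.405,-18)
E
```

```text
[-0.23879267  0.06979871 -3.27413249] 0.01452416229293745
time 4.6 p [ 0.4386 -0.2517  0.4044] jaw yaw 58.11 y axis [ 0.0038 -0.002  -1.    ] j [ 0.595  0.54  -0.257  1.92   0.204  0.702  1.231]
 dp [-39.3  -0.7 359.2]
 turn world -76.11 rotvec tool deg [-0.18 76.11  0.2 ]
 turn world 103.89 rotvec tool deg [   0.21 -103.89    0.19]
```

View pics/w4.png

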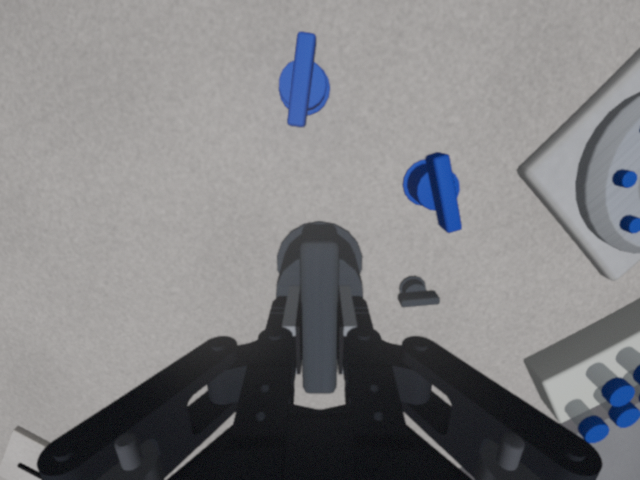

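The nut is held upright, with the flange visible at (320,250). I'll move to a viewing pose short of the stud, turning clockwise on the way to leave room in joint 7.

```bash
python3 - <<'E'
from m import *
plan(.62,.15,.405,-18)
E
```

```text
time 4.6 p [ 0.4386 -0.2517  0.4044] jaw yaw 58.11 y axis [ 0.0038 -0.002  -1.    ] j [ 0.595  0.54  -0.257  1.92   0.204  0.702  1.231]
 dp [-58.2  -0.8 436.9]
 turn world -76.11 rotvec tool deg [-0.18 76.11  0.2 ]
 turn world 103.89 rotvec tool deg [   0.21 -103.89    0.19]
```

>>> {"name": "apply_moves", "arguments": {
  "series": [
    {"dp": [-4, 0, 30], "angular": [0, 3, 0]},
    {"dp": [-9, 0, 68], "angular": [0, 9, 0]},
    {"dp": [-14, 0, 106], "angular": [0, 16, 0]},
    {"dp": [-19, 0, 144], "angular": [0, 23, 0]},
    {"dp": [-24, 0, 182], "angular": [0, 30, 0]},
    {"dp": [-29, 0, 220], "angular": [0, 37, 0]},
    {"dp": [-34, 0, 258], "angular": [0, 44, 0]},
    {"dp": [-39, 0, 296], "angular": [0, 51, 0]},
    {"dp": [-44, 0, 334], "angular": [0, 58, 0]},
    {"dp": [-50, 0, 372], "angular": [0, 65, 0]},
    {"dp": [-55, 0, 410], "angular": [0, 71, 0]},
    {"dp": [-58, 0, 437], "angular": [0, 76, 0]}
  ]
}}

```text
time: 5.6
ee_pos: [0.6198, 0.1549, 0.4001]
tcp_rot: [-1.047, 1.438, -1.434]
ft_force: [0.6, 0.7, -1.7]
opening: 0.0149
```

>>> {"name": "apply_moves", "arguments": {
  "series": [
    {"dp": [0, 0, 0], "angular": [0, 0, 0]},
    {"dp": [0, 0, 0], "angular": [0, 0, 0]},
    {"dp": [0, 0, 0], "angular": [0, 0, 0]}
  ]
}}

```text
time: 5.85
ee_pos: [0.6193, 0.1494, 0.4006]
tcp_rot: [-1.05, 1.436, -1.436]
ft_force: [-0.5, -0.5, -2.2]
opening: 0.0149
```

```bash
python3 look.py wrist w5; python3 look.py top t5; python3 look.py scene s5; python3 - <<'E'
from m import *
from h import *
print(env.sense()['ft_force'],env.sense()['opening'])
plan(.595,.074,.405,-18)
c=load("w5"); print(proj(c,[[.595,.074,.128]]))
E
```

```text
[ 0.13613152  0.41866653 -1.46680293] 0.01488361566151104
time 6.0 p [0.6197 0.1483 0.402 ] jaw yaw -18.0 y axis [-0.0014 -0.0013 -1.    ] j [-0.418  0.716  0.205  1.541 -0.17   0.904 -0.47 ]
 dp [78.3 -2.9 -0.5]
 turn world -0.0 rotvec tool deg [0.05 0.   0.1 ]
 turn world 180.0 rotvec tool deg [ 1.5e-01 -1.8e+02 -8.0e-02]
[[320.4328655  324.62596337]]
```

View pics/w5.png

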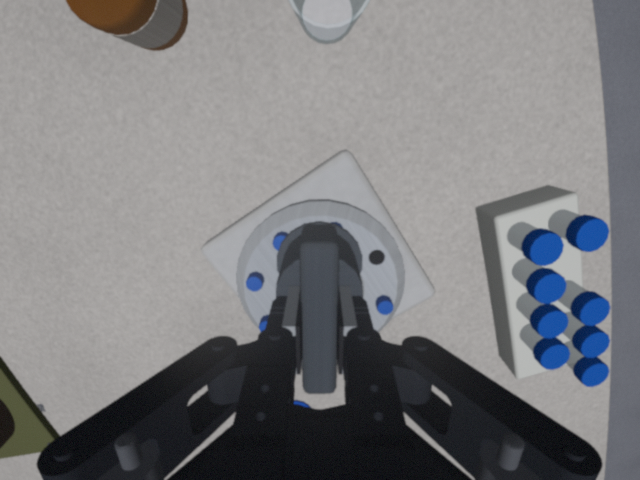

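The nut hides the stud in this view, because image-up is the tool's -x side. Shifting 158 mm along +x will put the stud in clear sight.

>>> {"name": "apply_moves", "arguments": {
  "series": [
    {"dp": [35, -3, -1], "angular": [0, 0, 0]},
    {"dp": [70, -3, -1], "angular": [0, 0, 0]},
    {"dp": [105, -3, -1], "angular": [0, 0, 0]},
    {"dp": [140, -3, -1], "angular": [0, 0, 0]},
    {"dp": [158, -3, -1], "angular": [0, 0, 0]},
    {"dp": [158, -3, -1], "angular": [0, 0, 0]},
    {"dp": [158, -3, -1], "angular": [0, 0, 0]},
    {"dp": [158, -3, -1], "angular": [0, 0, 0]}
  ]
}}

```text
time: 6.67
ee_pos: [0.5706, 0.0004, 0.4056]
tcp_rot: [-1.044, 1.435, -1.434]
ft_force: [0.2, 1.3, -2.2]
opening: 0.0149
```

```bash
python3 look.py wrist w6; python3 - <<'E'
from m import *
from h import *
print(env.sense()['ft_force'],env.sense()['opening'])
plan(.595,.074,.405,-18)
c=load("w6"); print(proj(c,[[.595,.074,.128]]))
p=c['p'][:,:,::-1]; cv2.imwrite("pics/w6c.png",cv2.resize(p[100:340,180:460],None,fx=2.5,fy=2.5))
X,col,px=cloud(c,0,640,0,480)
for lo,hi in [(.098,.105),(.107,.14),(.12,.14)]:
    m=(X[:,2]>lo)&(X[:,2]<hi)&(np.hypot(X[:,0]-.596,X[:,1]-.073)<.02); print(lo,m.sum(),X[m].mean(0),X[m].min(0),X[m].max(0))
E
```

```text
[ 0.28301642  0.4196256  -1.81966648] 0.014663847456731991
time 6.7167 p [0.5708 0.0012 0.4055] jaw yaw -17.78 y axis [ 5.0e-04  1.4e-03 -1.0e+00] j [-0.19   0.62   0.181  1.744 -0.15   0.79  -0.247]
 dp [-76.7   0.7   0.8]
 turn world -0.22 rotvec tool deg [-0.    0.22 -0.09]
 turn world 179.78 rotvec tool deg [-1.3000e-01 -1.7978e+02  1.0000e-02]
[[320.3998764  132.17025542]]
0.098 526 [0.594998   0.07531159 0.10146605] [0.58058584 0.06017131 0.09912596] [0.60961248 0.08963619 0.10491154]
0.107 443 [0.5951374  0.07500318 0.12526735] [0.58688519 0.0661181  0.11984114] [0.60329569 0.08324007 0.12985652]
0.12 442 [0.59514053 0.07502328 0.12527963] [0.58688519 0.06644958 0.12013567] [0.60329569 0.08324007 0.12985652]
```

View pics/w6c.png

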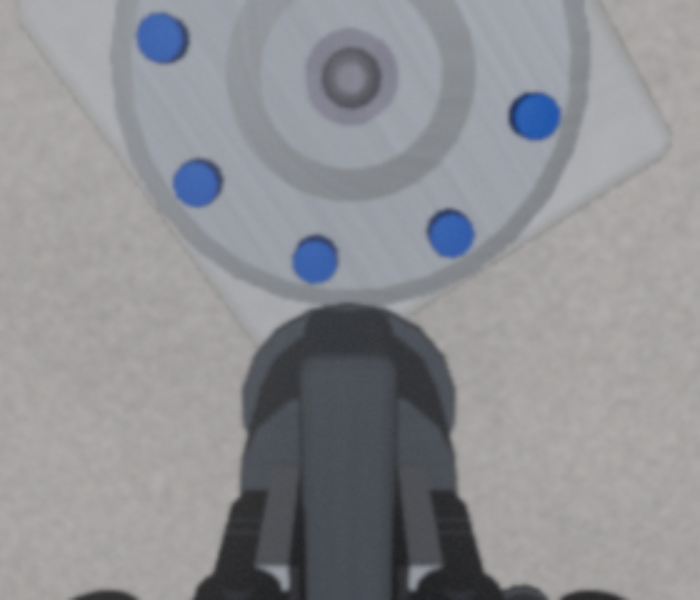

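This view looks straight down the stud, with the centre at about (320,130). The measured axis is (0.5951, 0.0749). Next I'll measure where the nut sits in the tool frame.

```bash
python3 - <<'E'
from m import *
from h import *
s,p,R=st(); 
for n in ["w6"]:
    c=load(n); X,col,px=cloud(c,230,410,200,400)
    T=R.inv().apply(X-p)*1000
    m=(np.abs(T[:,0])<60)&(np.abs(T[:,2])<35)&(T[:,1]>140)&(T[:,1]<230)
    T=T[m]
    for lo,hi in [(145,154),(174,184),(184,212),(212,224)]:
        q=T[(T[:,1]>lo)&(T[:,1]<hi)]
        if len(q): print(lo,hi,len(q),"med y",np.median(q[:,1]).round(1),"x",q[:,0].min().round(1),q[:,0].max().round(1),"z",np.percentile(q[:,2],[0.5,99.5]).round(1))
    top=T[(T[:,1]<158)&(np.abs(T[:,2])<9)]; print("wing top front x", np.percentile(top[:,0],[0,1,3]).round(1), "y",np.median(top[:,1]))
    f=T[(T[:,1]>212)&(T[:,1]<224)]
    # outer boundary: min x per z bin
    b=[]
    for z0 in np.arange(-24,24,2):
        g=f[(f[:,2]>=z0)&(f[:,2]<z0+2)]
        if len(g)>3: i=g[:,0].argmin(); b.append(g[i,[0,2]])
    b=np.array(b); A=np.c_[2*b,np.ones(len(b))]; sol=np.linalg.lstsq(A,(b**2).sum(1),rcond=None)[0]
    print("flange centre x,z",sol[:2],"r",np.sqrt(sol[2]+sol[0]**2+sol[1]**2),len(b))
    body=T[(T[:,1]>176)&(T[:,1]<183)]; print("body x min",np.percentile(body[:,0],[0,1]),body[:,2].min(),body[:,2].max())
E
```

```text
145 154 6108 med y 151.8 x -37.5 38.5 z [-20.1  19.2]
174 184 1285 med y 179.8 x -37.7 2.3 z [-22.1  20.9]
184 212 542 med y 195.8 x -19.1 -5.3 z [-21.5  21.3]
212 224 912 med y 219.8 x -26.3 6.3 z [-26.4  26.2]
wing top front x [-37.8 -37.1 -36.5] y 151.8335915945841
flange centre x,z [ 0.51853451 -0.00746783] r 26.618448797455354 24
body x min [-37.53544127 -37.13204828] -22.358945940073486 21.66146087728396
```

```bash
python3 - <<'E'
from m import *
plan(.5952,.0754,.37,-18)
E
```

```text
time 6.7167 p [0.5708 0.0012 0.4055] jaw yaw -17.78 y axis [ 5.0e-04  1.4e-03 -1.0e+00] j [-0.19   0.62   0.181  1.744 -0.15   0.79  -0.247]
 dp [-78.   35.7   0.6]
 turn world -0.22 rotvec tool deg [-0.    0.22 -0.09]
 turn world 179.78 rotvec tool deg [-1.3000e-01 -1.7978e+02  1.0000e-02]
```

>>> {"name": "apply_moves", "arguments": {
  "series": [
    {"dp": [-25, 0, 0.6], "angular": [0, 0, 0]},
    {"dp": [-55, 8, 0.6], "angular": [0, 0, 0]},
    {"dp": [-78, 16, 0.6], "angular": [0, 0, 0]},
    {"dp": [-78, 24, 0.6], "angular": [0, 0, 0]},
    {"dp": [-78, 30, 0.6], "angular": [0, 0, 0]},
    {"dp": [-78, 30, 0.6], "angular": [0, 0, 0]},
    {"dp": [-78, 30, 0.6], "angular": [0, 0, 0]}
  ]
}}

```text
time: 7.3
ee_pos: [0.5948, 0.0735, 0.3752]
tcp_rot: [-1.046, 1.436, -1.436]
ft_force: [1.2, -0.3, -2.1]
opening: 0.0146
```

```bash
python3 look.py scene s7;python3 look.py top t7; python3 - <<'E'
from m import *
from h import *
print(env.sense()['ft_force'],env.sense()['wrist_torque'])
plan(.5952,.0754,.328,-18)
a=load("s7")['p'][130:270,300:460,::-1];b=load("t7")['p'][130:270,250:410,::-1]
cv2.imwrite("pics/st7.png",np.hstack([cv2.resize(i,None,fx=2.5,fy=2.5,interpolation=2) for i in (a,b)]))
E
```

```text
[ 0.13420292 -0.64709707 -1.37013878] [0.02836502 0.04994011 0.03223592]
time 7.4 p [0.5952 0.0731 0.3759] jaw yaw -17.95 y axis [ 7.e-04 -6.e-04 -1.e+00] j [-0.304  0.695  0.184  1.688 -0.168  0.773 -0.354]
 dp [-2.2 47.9 -0.7]
 turn world -0.05 rotvec tool deg [-0.05  0.05  0.02]
 turn world 179.95 rotvec tool deg [ 3.0000e-02 -1.7995e+02  8.0000e-02]
```

View pics/st7.png

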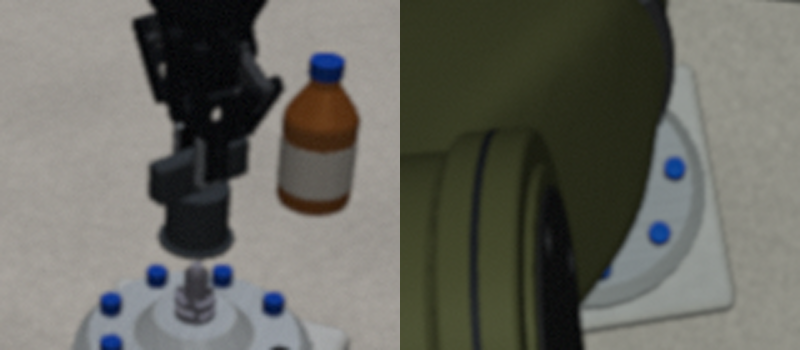

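The nut sits straight above the stud tip in the scene picture. I'll correct 2.2 mm and descend.

>>> {"name": "apply_moves", "arguments": {
  "series": [
    {"dp": [-2.2, 0, -0.5], "angular": [0, 0, 0]},
    {"dp": [-2.2, 0, -0.5], "angular": [0, 0, 0]},
    {"dp": [-2.2, 6, -0.5], "angular": [0, 0, 0]},
    {"dp": [-2.2, 12, -0.5], "angular": [0, 0, 0]},
    {"dp": [-2.2, 18, -0.5], "angular": [0, 0, 0]},
    {"dp": [-2.2, 24, -0.5], "angular": [0, 0, 0]},
    {"dp": [-2.2, 28, -0.5], "angular": [0, 0, 0]},
    {"dp": [-2.2, 28, -0.5], "angular": [0, 0, 0]}
  ]
}}

```text
time: 8.07
ee_pos: [0.5948, 0.0765, 0.3461]
tcp_rot: [-1.048, 1.437, -1.434]
ft_force: [-0.1, 1.0, -2.1]
opening: 0.0146
```

```bash
python3 - <<'E'
from m import *
print(env.sense()['ft_force'],env.sense()['wrist_torque'])
plan(.5952,.0754,.328,-18)
E
```

```text
[-0.06326841  0.96801553 -2.09306507] [-0.0231913   0.05543828  0.0045063 ]
time 8.0667 p [0.5948 0.0765 0.3461] jaw yaw -17.86 y axis [-2.4e-03 -3.0e-04 -1.0e+00] j [-0.302  0.735  0.172  1.713 -0.177  0.711 -0.351]
 dp [ 0.9 18.1  0.7]
 turn world -0.14 rotvec tool deg [0.13 0.14 0.06]
 turn world 179.86 rotvec tool deg [ 9.0000e-02 -1.7986e+02 -2.0000e-01]
```

>>> {"name": "apply_moves", "arguments": {
  "series": [
    {"dp": [0.6, 4, 0.5], "angular": [0, 0, 0]},
    {"dp": [0.6, 8, 0.5], "angular": [0, 0, 0]},
    {"dp": [0.6, 12, 0.5], "angular": [0, 0, 0]},
    {"dp": [0.6, 15, 0.5], "angular": [0, 0, 0]},
    {"dp": [0.6, 15, 0.5], "angular": [0, 0, 0]}
  ]
}}

```text
time: 8.48
ee_pos: [0.5953, 0.0758, 0.3317]
tcp_rot: [-1.046, 1.436, -1.435]
ft_force: [0.1, 0.0, -2.1]
opening: 0.0146
```

```bash
python3 look.py scene s8; python3 - <<'E'
from m import *
from h import *
print(env.sense()['ft_force'],env.sense()['wrist_torque'])
plan(.5952,.0754,.327,-18)
cv2.imwrite("pics/s8c.png",cv2.resize(load("s8")['p'][130:270,300:460,::-1],None,fx=4,fy=4,interpolation=2))
E
```

```text
[ 0.07807319  0.7411006  -2.09835695] [0.02437335 0.01253186 0.01491772]
time 8.5333 p [0.5954 0.0758 0.3321] jaw yaw -17.86 y axis [-8.e-04  0.e+00 -1.e+00] j [-0.297  0.754  0.166  1.723 -0.181  0.68  -0.346]
 dp [ 0.4  5.1 -0.1]
 turn world -0.14 rotvec tool deg [0.04 0.14 0.01]
 turn world 179.86 rotvec tool deg [ 2.0000e-02 -1.7986e+02 -7.0000e-02]
```

View pics/s8c.png

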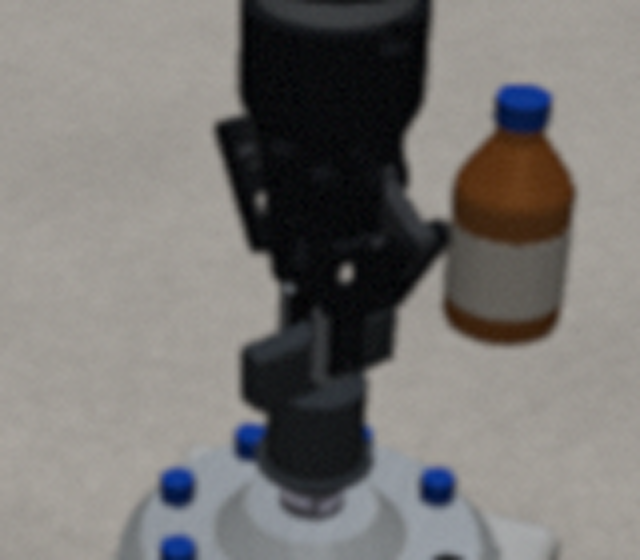

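No contact force so far, and the nut is around the post. I'll lower 3 mm, then open to loosely astride.

>>> {"name": "apply_moves", "arguments": {
  "series": [
    {"dp": [0.4, 2, 0], "angular": [0, 0, 0]},
    {"dp": [0.4, 3, 0], "angular": [0, 0, 0]},
    {"dp": [0.4, 3, 0], "angular": [0, 0, 0]}
  ]
}}

```text
time: 8.78
ee_pos: [0.5954, 0.0753, 0.3294]
tcp_rot: [-1.045, 1.435, -1.435]
ft_force: [-0.6, 0.5, -2.0]
opening: 0.0149
```

>>> {"name": "apply_moves", "arguments": {
  "series": [
    {"dp": [0, 0, 0], "angular": [0, 0, 0]},
    {"dp": [0, 0, 0], "angular": [0, 0, 0]},
    {"dp": [0, 0, 0], "angular": [0, 0, 0]},
    {"dp": [0, 0, 0], "angular": [0, 0, 0]}
  ],
  "jaw": 189
}}

```text
time: 9.12
ee_pos: [0.5956, 0.0753, 0.3298]
tcp_rot: [-1.044, 1.435, -1.435]
ft_force: [0.2, 0.4, 0.1]
opening: 0.0224
```

```bash
cat > nutst.py <<'E'
import sys
from look import look
from m import *
from h import *
nm=sys.argv[1]; s,p,R=st(); look("wrist",nm)
print("f",s['ft_force'].round(2),"tq",s['wrist_torque'].round(3),"open",s['opening'])
plan(.5952,.0754,.327)
c=load(nm); X,col,px=cloud(c,0,640,0,480)
T=R.inv().apply(X-p)*1000; m=(np.hypot(T[:,0],T[:,2])<42)&(col.max(1)<150)
Z=X[m];T=T[m]
h,e=np.histogram(Z[:,2],bins=np.arange(.14,.19,.001))
i=np.argsort(h)[::-1][:6]; print("z hist",[(e[j].round(3),h[j]) for j in sorted(i)])
w=(Z[:,2]>.158)&(Z[:,2]<.181)
# wing top = plane-ish level: largest bin between .160 and .180
k=[j for j in range(len(h)) if .1595<e[j]<.1785]; zt=e[max(k,key=lambda j:h[j])]+.0005
q=Z[np.abs(Z[:,2]-zt)<.0025]; 
d=np.hypot(q[:,0]-.5951,q[:,1]-.0749)<.042; q=q[d]
r=cv2.minAreaRect((q[:,:2]*1000).astype(np.float32)); print("wing top z",np.median(q[:,2]).round(4),"underside rel thread_top mm",(np.median(q[:,2])-.072-.101).round(4)*1000,"rect",r)
b=q[:,:2]-q[:,:2].mean(0); ev,V=np.linalg.eigh(b.T@b); print("pca wing yaw",np.degrees(np.arctan2(V[1,1],V[0,1]))%180)
cv2.imwrite(f"pics/{nm}.png",c['p'][:,:,::-1])
E
python3 nutst.py w9
```

```text
f [0.21 0.4  0.09] tq [ 0.004  0.005 -0.002] open 0.022427816464417258
time 9.1667 p [0.5956 0.0754 0.3298] jaw yaw -17.86 y axis [ 7.e-04  2.e-04 -1.e+00] j [-0.296  0.757  0.165  1.725 -0.182  0.673 -0.344]
 dp [ 0.1  2.8 -0.4]
z hist [(np.float64(0.144), np.int64(443)), (np.float64(0.145), np.int64(743)), (np.float64(0.171), np.int64(503)), (np.float64(0.172), np.int64(1849)), (np.float64(0.173), np.int64(2601)), (np.float64(0.174), np.int64(472))]
wing top z 0.1731 underside rel thread_top mm 0.1 rect ((597.8060302734375, 76.07935333251953), (45.3322639465332, 73.74327850341797), 3.9080963134765625)
pca wing yaw 71.90974230580915
```

View pics/w9.png

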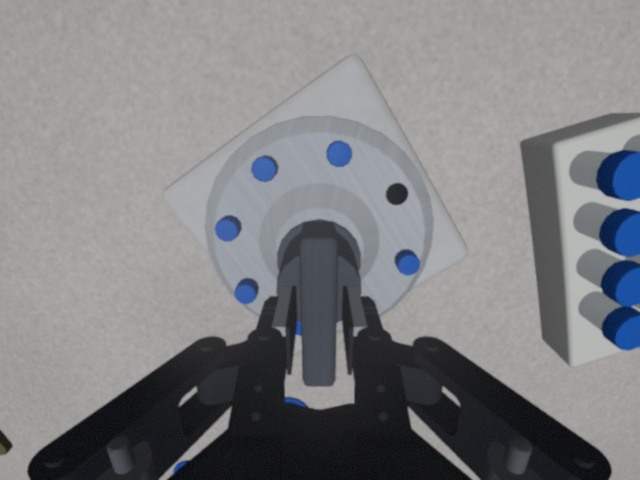

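The underside is at about 0 mm over thread_top, with the nut released and the fingers astride the wing. Now turning backwards (anticlockwise) in steps.

>>> {"name": "apply_moves", "arguments": {
  "series": [
    {"dp": [0, 2, 0], "angular": [0, -4, 0]},
    {"dp": [0, 4.5, 0], "angular": [0, -8, 0]},
    {"dp": [0, 4.5, 0], "angular": [0, -12, 0]},
    {"dp": [0, 4.5, 0], "angular": [0, -16, 0]},
    {"dp": [0, 4.5, 0], "angular": [0, -20, 0]},
    {"dp": [0, 4.5, 0], "angular": [0, -24, 0]},
    {"dp": [0, 4.5, 0], "angular": [0, -28, 0]},
    {"dp": [0, 4.5, 0], "angular": [0, -32, 0]},
    {"dp": [0, 4.5, 0], "angular": [0, -36, 0]},
    {"dp": [0, 4.5, 0], "angular": [0, -40, 0]}
  ]
}}

```text
time: 10.0
ee_pos: [0.5954, 0.0753, 0.325]
tcp_rot: [-1.369, 0.917, -0.918]
ft_force: [-0.5, 0.5, 0.1]
opening: 0.0221
```

```bash
python3 nutst.py w10
```

```text
f [-0.55  0.46  0.05] tq [-0.003  0.015 -0.008] open 0.022110845430643396
time 10.05 p [0.5955 0.0752 0.325 ] jaw yaw 22.49 y axis [ 2.e-04  1.e-04 -1.e+00] j [-0.181  0.755 -0.037  1.722  0.041  0.665  0.152]
 dp [-0.3 -2.  -0.2]
z hist [(np.float64(0.144), np.int64(394)), (np.float64(0.145), np.int64(586)), (np.float64(0.171), np.int64(547)), (np.float64(0.172), np.int64(2000)), (np.float64(0.173), np.int64(2700)), (np.float64(0.174), np.int64(456))]
wing top z 0.1731 underside rel thread_top mm 0.1 rect ((591.4225463867188, 76.83505249023438), (74.69620513916016, 42.29418182373047), 80.6778793334961)
pca wing yaw 97.29403616249847
```

>>> {"name": "apply_moves", "arguments": {
  "series": [
    {"dp": [0, 0, 0], "angular": [0, -4, 0]},
    {"dp": [0, 0, 0], "angular": [0, -8, 0]},
    {"dp": [0, 0, 0], "angular": [0, -12, 0]},
    {"dp": [0, 0, 0], "angular": [0, -16, 0]},
    {"dp": [0, 0, 0], "angular": [0, -20, 0]},
    {"dp": [0, 0, 0], "angular": [0, -24, 0]},
    {"dp": [0, 0, 0], "angular": [0, -28, 0]},
    {"dp": [0, 0, 0], "angular": [0, -32, 0]},
    {"dp": [0, 0, 0], "angular": [0, -36, 0]},
    {"dp": [0, 0, 0], "angular": [0, -40, 0]}
  ]
}}

```text
time: 10.88
ee_pos: [0.5959, 0.0742, 0.3252]
tcp_rot: [-1.534, 0.389, -0.389]
ft_force: [-0.3, 1.2, -0.1]
opening: 0.0222
```

```bash
python3 nutst.py w11
```

```text
f [-0.26  1.19 -0.08] tq [ 0.14  -0.021 -3.063] open 0.022160763307014775
time 10.9333 p [0.5959 0.0742 0.3252] jaw yaw 61.74 y axis [ 1.0e-04  1.4e-03 -1.0e+00] j [-0.067  0.762 -0.233  1.715  0.25   0.693  0.646]
 dp [-1.2 -1.8  0.8]
z hist [(np.float64(0.16), np.int64(128)), (np.float64(0.161), np.int64(213)), (np.float64(0.162), np.int64(407)), (np.float64(0.163), np.int64(1562)), (np.float64(0.164), np.int64(2129)), (np.float64(0.165), np.int64(550))]
wing top z 0.1642 underside rel thread_top mm -8.8 rect ((590.6458740234375, 75.733154296875), (38.26848602294922, 72.58465576171875), 21.719615936279297)
pca wing yaw 126.93750778809286
```

The nut dropped in, with the underside at -8.8 mm. It then hit the backward stop, and the wrist torque shows 3 N·m. I'll unwind straight away and lower the fingers a little.

>>> {"name": "apply_moves", "arguments": {
  "series": [
    {"dp": [0, 0, 0], "angular": [0, 6, 0]},
    {"dp": [0, 0, 0], "angular": [0, 12, 0]},
    {"dp": [0, 0, 0], "angular": [0, 18, 0]},
    {"dp": [0, 3, 0], "angular": [0, 24, 0]},
    {"dp": [0, 6, 0], "angular": [0, 28, 0]},
    {"dp": [0, 8, 0], "angular": [0, 32, 0]},
    {"dp": [0, 8, 0], "angular": [0, 36, 0]},
    {"dp": [0, 8, 0], "angular": [0, 40, 0]}
  ]
}}

```text
time: 11.6
ee_pos: [0.5954, 0.0756, 0.3169]
tcp_rot: [-1.367, 0.923, -0.923]
ft_force: [0.4, 0.6, 0.3]
opening: 0.0222
```

```bash
python3 nutst.py w12
```

```text
f [0.38 0.61 0.33] tq [ 0.006  0.007 -0.063] open 0.022169526446341428
time 11.65 p [0.5954 0.0757 0.317 ] jaw yaw 21.76 y axis [ 1.e-04 -3.e-04 -1.e+00] j [-0.184  0.767 -0.033  1.728  0.039  0.647  0.14 ]
 dp [  0.3 -10.   -0.3]
z hist [(np.float64(0.161), np.int64(264)), (np.float64(0.162), np.int64(483)), (np.float64(0.163), np.int64(1835)), (np.float64(0.164), np.int64(2797)), (np.float64(0.165), np.int64(529)), (np.float64(0.181), np.int64(344))]
wing top z 0.1642 underside rel thread_top mm -8.8 rect ((597.0669555664062, 77.20877075195312), (45.41598892211914, 73.75228118896484), 44.70598220825195)
pca wing yaw 112.81095338699497
```

View pics/w12.png

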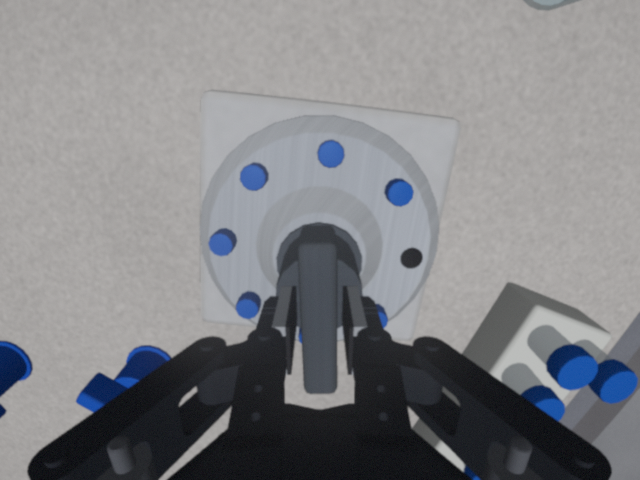

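>>> {"name": "apply_moves", "arguments": {
  "series": [
    {"dp": [0, 0, 0], "angular": [0, 4, 0]},
    {"dp": [0, 0, 0], "angular": [0, 9, 0]},
    {"dp": [0, 0, 0], "angular": [0, 14, 0]},
    {"dp": [0, 0, 0], "angular": [0, 19, 0]},
    {"dp": [0, 0, 0], "angular": [0, 24, 0]},
    {"dp": [0, 0, 0], "angular": [0, 29, 0]},
    {"dp": [0, 0, 0], "angular": [0, 34, 0]},
    {"dp": [0, 0, 0], "angular": [0, 39, 0]},
    {"dp": [0, 0, 0], "angular": [0, 44, 0]}
  ]
}}

```text
time: 12.4
ee_pos: [0.5954, 0.0756, 0.317]
tcp_rot: [-1.002, 1.486, -1.487]
ft_force: [0.2, -0.9, -0.7]
opening: 0.0219
```

```bash
python3 nutst.py w13
```

```text
f [ 0.18 -0.86 -0.74] tq [ 0.052  0.011 -0.007] open 0.021932398929358776
time 12.45 p [0.5954 0.0758 0.317 ] jaw yaw -22.23 y axis [-0.e+00 -1.e-04 -1.e+00] j [-0.306  0.777  0.182  1.735 -0.212  0.648 -0.394]
 dp [  0.4 -10.    0. ]
z hist [(np.float64(0.161), np.int64(299)), (np.float64(0.162), np.int64(552)), (np.float64(0.163), np.int64(2174)), (np.float64(0.164), np.int64(2457)), (np.float64(0.165), np.int64(339)), (np.float64(0.181), np.int64(379))]
wing top z 0.164 underside rel thread_top mm -9.0 rect ((598.5767822265625, 75.93034362792969), (42.2626953125, 74.26766967773438), 9.565221786499023)
pca wing yaw 82.76575475153162
```

View pics/w13.png

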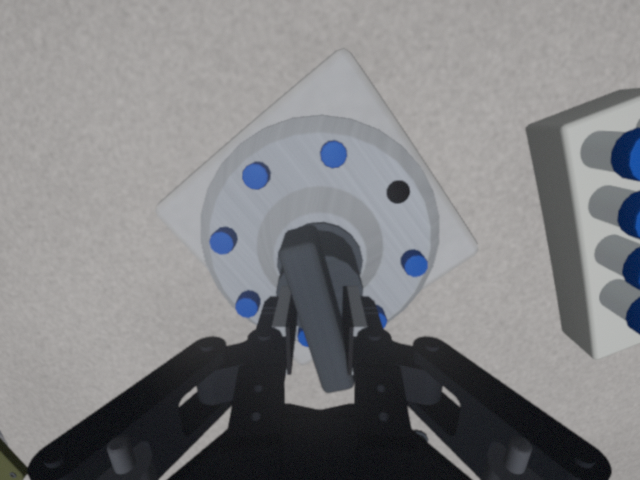

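The wing lags 15° inside the fingers and is being driven, with no torque. Continuing forward.

>>> {"name": "apply_moves", "arguments": {
  "series": [
    {"dp": [0, 0, 0], "angular": [0, 4, 0]},
    {"dp": [0, 0, 0], "angular": [0, 8, 0]},
    {"dp": [0, 0, 0], "angular": [0, 12, 0]},
    {"dp": [0, 0, 0], "angular": [0, 16, 0]},
    {"dp": [0, 0, 0], "angular": [0, 20, 0]},
    {"dp": [0, 0, 0], "angular": [0, 24, 0]}
  ]
}}

```text
time: 12.95
ee_pos: [0.5955, 0.0754, 0.3171]
tcp_rot: [-0.717, 1.77, -1.77]
ft_force: [0.4, -0.2, 0.5]
opening: 0.0223
```

```bash
python3 nutst.py w14
```

```text
f [ 0.44 -0.22  0.51] tq [-0.019 -0.03   0.001] open 0.022250974944529035
time 13.0 p [0.5955 0.0756 0.317 ] jaw yaw -46.05 y axis [ 2.e-04 -2.e-04 -1.e+00] j [-0.371  0.791  0.3    1.738 -0.347  0.664 -0.683]
 dp [  0.3 -10.   -0.1]
z hist [(np.float64(0.16), np.int64(387)), (np.float64(0.161), np.int64(1015)), (np.float64(0.162), np.int64(1971)), (np.float64(0.163), np.int64(1748)), (np.float64(0.164), np.int64(616)), (np.float64(0.181), np.int64(372))]
wing top z 0.1628 underside rel thread_top mm -10.200000000000001 rect ((598.581787109375, 75.22018432617188), (74.99347686767578, 42.22727966308594), 75.68880462646484)
pca wing yaw 58.09961059935917
```

Going down, now at -10.2 mm. I'll continue in small steps and watch the torque.

>>> {"name": "apply_moves", "arguments": {
  "series": [
    {"dp": [0, 0, 0], "angular": [0, 4, 0]},
    {"dp": [0, 0, 0], "angular": [0, 8, 0]},
    {"dp": [0, 0, 0], "angular": [0, 12, 0]},
    {"dp": [0, 0, 0], "angular": [0, 16, 0]}
  ]
}}

```text
time: 13.33
ee_pos: [0.5953, 0.0756, 0.3169]
tcp_rot: [-0.489, 1.947, -1.946]
ft_force: [0.4, -0.1, -0.2]
opening: 0.0221
```

```bash
python3 nutst.py w15
```

```text
f [ 0.43 -0.1  -0.22] tq [ 0.05  -0.033 -0.048] open 0.022074651809247062
time 13.3833 p [0.5953 0.0757 0.3169] jaw yaw -61.99 y axis [-4.e-04  1.e-04 -1.e+00] j [-0.413  0.804  0.378  1.741 -0.436  0.681 -0.879]
 dp [  0.3 -10.1   0.2]
z hist [(np.float64(0.16), np.int64(642)), (np.float64(0.161), np.int64(1915)), (np.float64(0.162), np.int64(2151)), (np.float64(0.163), np.int64(630)), (np.float64(0.181), np.int64(343)), (np.float64(0.188), np.int64(263))]
wing top z 0.1621 underside rel thread_top mm -10.9 rect ((597.449462890625, 72.9522933959961), (75.00955963134766, 42.16708755493164), 59.007320404052734)
pca wing yaw 42.793093196798594
```

>>> {"name": "apply_moves", "arguments": {
  "series": [
    {"dp": [0, 0, 0], "angular": [0, 4, 0]},
    {"dp": [0, 0, 0], "angular": [0, 8, 0]},
    {"dp": [0, 0, 0], "angular": [0, 12, 0]},
    {"dp": [0, 0, 0], "angular": [0, 16, 0]}
  ]
}}

```text
time: 13.72
ee_pos: [0.5954, 0.0755, 0.3169]
tcp_rot: [-0.226, 2.109, -2.109]
ft_force: [0.6, -0.5, -0.9]
opening: 0.022
```

```bash
python3 nutst.py w16
```

```text
f [ 0.61 -0.46 -0.92] tq [ 0.06  -0.077  0.051] open 0.022036395451073578
time 13.7667 p [0.5954 0.0757 0.3168] jaw yaw -77.93 y axis [-4.e-04 -1.e-04 -1.e+00] j [-0.453  0.82   0.456  1.743 -0.521  0.703 -1.077]
 dp [  0.3 -10.2   0.2]
z hist [(np.float64(0.159), np.int64(379)), (np.float64(0.16), np.int64(1311)), (np.float64(0.161), np.int64(2922)), (np.float64(0.162), np.int64(792)), (np.float64(0.18), np.int64(251)), (np.float64(0.181), np.int64(336))]
wing top z 0.1614 underside rel thread_top mm -11.6 rect ((597.2273559570312, 72.72090911865234), (75.43618774414062, 41.948997497558594), 43.62641143798828)
pca wing yaw 27.454591765641567
```

>>> {"name": "apply_moves", "arguments": {
  "series": [
    {"dp": [0, 0, 0], "angular": [0, 3, 0]},
    {"dp": [0, 0, 0], "angular": [0, 6, 0]},
    {"dp": [0, 0, 0], "angular": [0, 8, 0]}
  ]
}}

```text
time: 14.02
ee_pos: [0.5955, 0.0756, 0.3169]
tcp_rot: [-0.086, 2.181, -2.182]
ft_force: [0.7, 0.0, -0.4]
opening: 0.0224
```

```bash
python3 nutst.py w17
```

```text
f [ 0.69  0.01 -0.38] tq [-0.157 -0.104  0.768] open 0.022388581181740145
time 14.0667 p [0.5955 0.0757 0.3169] jaw yaw -85.58 y axis [-3.e-04 -8.e-04 -1.e+00] j [-0.473  0.828  0.494  1.744 -0.561  0.715 -1.174]
 dp [  0.3 -10.1   0.2]
z hist [(np.float64(0.159), np.int64(377)), (np.float64(0.16), np.int64(1304)), (np.float64(0.161), np.int64(2856)), (np.float64(0.162), np.int64(730)), (np.float64(0.181), np.int64(339)), (np.float64(0.188), np.int64(252))]
wing top z 0.1613 underside rel thread_top mm -11.700000000000001 rect ((597.3298950195312, 72.5047836303711), (75.15434265136719, 41.18413543701172), 38.29420852661133)
pca wing yaw 22.271610394844288
```

The torque rose to 0.77 N·m and the height stopped at -11.7 mm, so this is the firm end. I'll centre the fingers within the slack, open, then lift straight up.

>>> {"name": "apply_moves", "arguments": {
  "series": [
    {"dp": [0, 0, 0], "angular": [0, -6, 0]},
    {"dp": [0, 0, 0], "angular": [0, -12, 0]},
    {"dp": [0, 0, 0], "angular": [0, -17, 0]},
    {"dp": [0, 0, 0], "angular": [0, -17, 0]}
  ]
}}

```text
time: 14.4
ee_pos: [0.5955, 0.0752, 0.3172]
tcp_rot: [-0.382, 2.017, -2.016]
ft_force: [0.4, 0.3, -1.0]
opening: 0.0221
```

>>> {"name": "apply_moves", "arguments": {
  "series": [
    {"dp": [0, 0, 0], "angular": [0, 0, 0]},
    {"dp": [0, 0, 0], "angular": [0, 0, 0]},
    {"dp": [0, 0, 0], "angular": [0, 0, 0]},
    {"dp": [0, 0, 0], "angular": [0, 0, 0]}
  ],
  "jaw": 110
}}

```text
time: 14.73
ee_pos: [0.5954, 0.0754, 0.3169]
tcp_rot: [-0.377, 2.02, -2.02]
ft_force: [0.4, 0.1, -0.9]
opening: 0.0487
```

>>> {"name": "apply_moves", "arguments": {
  "series": [
    {"dp": [0, -10, 0], "angular": [0, 0, 0]},
    {"dp": [0, -25, 0], "angular": [0, 0, 0]},
    {"dp": [0, -45, 0], "angular": [0, 0, 0]},
    {"dp": [0, -70, 0], "angular": [0, 0, 0]},
    {"dp": [0, -95, 0], "angular": [0, 0, 0]},
    {"dp": [0, -110, 0], "angular": [0, 0, 0]},
    {"dp": [0, -110, 0], "angular": [0, 0, 0]},
    {"dp": [0, -110, 0], "angular": [0, 0, 0]}
  ]
}}

```text
time: 15.4
ee_pos: [0.5955, 0.0753, 0.4282]
tcp_rot: [-0.374, 2.019, -2.019]
ft_force: [0.2, 0.0, -0.1]
opening: 0.0487
```

```bash
sed -i 's/(np.hypot(T\[:,0\],T\[:,2\])<42)/(np.hypot(X[:,0]-.5951,X[:,1]-.0749)<.042)/' nutst.py; python3 nutst.py w18; python3 look.py scene s18
```

```text
f [ 0.17  0.04 -0.13] tq [-0.008  0.063 -0.039] open 0.04871326417105673
time 15.45 p [0.5951 0.0755 0.427 ] jaw yaw -68.85 y axis [-2.e-04  3.e-04 -1.e+00] j [-0.482  0.677  0.505  1.64  -0.389  0.927 -1.036]
 dp [ -0.  100.    0.2]
z hist [(np.float64(0.157), np.int64(15)), (np.float64(0.158), np.int64(64)), (np.float64(0.159), np.int64(182)), (np.float64(0.16), np.int64(628)), (np.float64(0.161), np.int64(892)), (np.float64(0.162), np.int64(203))]
wing top z 0.1611 underside rel thread_top mm -11.9 rect ((595.1817016601562, 74.79749298095703), (75.6891860961914, 15.782709121704102), 28.257726669311523)
pca wing yaw 28.07058916229144
```

View pics/w18.png

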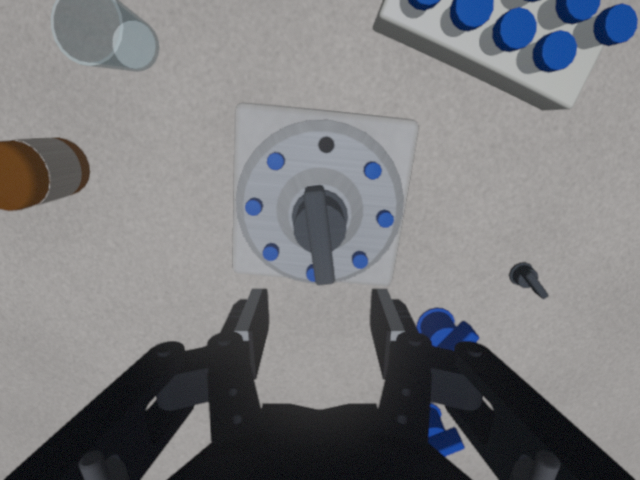

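View pics/s18.png

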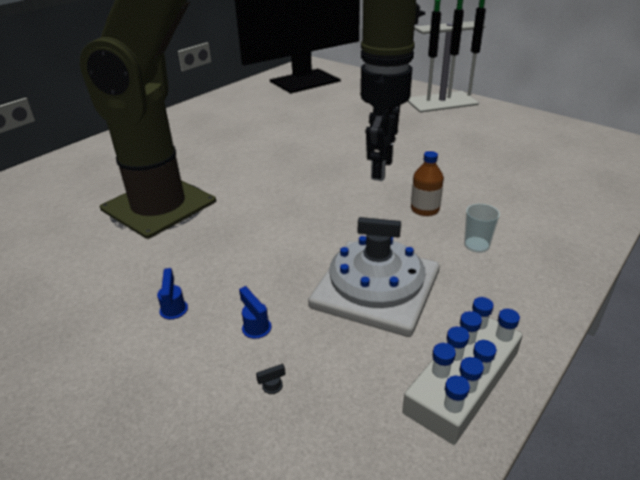

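The nut reads -11.9 mm, centred at (0.5952, 0.0748). The clean wing rectangle is 75.7 × 15.8 mm, the gripper is clear, and the bottle, beaker and small nut are in the same pixels as at the start. Handing in.

```bash
python3 -c "
from workcell import env
print(env.job_done())"
```

```text
the job is handed in; nothing more can be done
None
```

The large wing nut is on the stud, threaded and turned forward to its firm end, and the gripper has let go. I handed the job in at about 15.5 s.

I gripped the nut by its wing, lowered it over the stud and let go, with the fingers loosely astride. Turning backwards, it dropped in at -8.8 mm. Turning forwards, about 84° in all, it stopped when the torque rose to 0.8 N·m. I then centred the fingers, opened them and lifted clear.

**Last checks:**
- **Height:** the underside is 11.9 mm below thread_top, against a firm end of -12 mm.
- **Position:** the nut sits at (0.5952, 0.0748), within 0.2 mm of the measured stud axis.
- **Contact:** the gripper is clear, about 85 mm above the wing by calculation, and the wrist force is about 0 N.
- **Other objects:** in the scene picture the small nut, bottle, beaker and blue look-alikes are where they were at the start.

**Flaws:**
- **Backward turn:** it ran a little past the drop-in and pushed on the back stop, with about 3 N·m at the wrist, before I unwound it.
- **Wing angle:** readings taken while the fingers were astride were pulled several degrees towards the jaw direction, so the 84° is approximate. The height readings and the final reading with the fingers clear do not have this problem.

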